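Press the square into the tube corner and hold it

ROBOT

A 7-joint arm with a two-finger parallel gripper is mounted at the origin on the work surface. World frame = base frame: x ahead of the robot, y to its left, z up, the work surface at z = 0. Lengths are in m, angles in rad, forces in N, time in s.
With the tool pointing down it reaches from about 0.4 to 0.85 m from the base axis. Payload 4.4 kg.
Tool frame: the origin (TCP) lies midway between the tips of the shut fingers; the grasp point (between the pads) lies 19 mm behind it (bot.pinch_z is the distance from the TCP to the grasp point, in m); z points along the fingers, y is the line along which they close (so a half turn about z gives the same grasp; the last joint's range is limited). The gripper opens to 94 mm and grips with 3 to 60 N. Pads are 16 mm wide; open, the fingers measure 119 mm over their backs; the gripper's body (75 mm by 177 mm) begins 78 mm behind the grasp point.
Start: joints at [1.065, 0.628, 0.038, 1.517, -0.027, 0.996, -0.02], TCP at [0.277, -0.588, 0.205] pointing down, gripper open.
Joint ranges: [-3.06, 3.06], [-0.37, 2.12], [-1.25, 1.32], [0.18, 2.47], [-1.1, 4.24], [0.23, 1.98], [-2.94, 2.94]. Speed limits (rad/s): [2.57, 2.57, 3.14, 3.14, 3.14, 3.14, 3.14].

INTERFACE

Orientations are given as a unit quaternion [x, y, z, w].
In Python, from cell import status, optics, bot gives the robot as it stands.
- The arm moves only by the tool drive_tool, never from a script. Its argument "rows" is a list of rows, each an object of numbers: "dx", "dy", "dz": the shift along the tool's x, y, z in m; "ax", "ay", "az": the turn, a rotation vector about the tool's x, y, z in rad. In form: [{"dx": .., "dy": .., "dz": .., "ax": .., "ay": .., "az": ..}, ...]. A call has 1 to 10 rows; each row shifts and turns the commanded pose from where the row before left it, along the tool's axes as they then stand; what a row does not reach is not made up. A row lasts 1/12 s, in which the tool goes at most 41.7 mm and 7.16 degrees, less where a joint would pass 70% of its speed; a pose out of reach is approached as far as the arm can. A call is refused whole if a number of a shift passes 0.0417 or a number of a turn 0.125, either way. A call with a gripper value outside its range is refused whole. "fingers" is the opening, from 0 (shut) to 1 (fully open), set as the call begins (left out, the last holds). The fingers move at their own pace and stop on an object; "grip_force" is the grip in N (left out, the last holds). Time passes only in rows, so rows that do not move let the fingers close. It gives the time, the measured TCP pose, the force, the opening and the grip force at its end, in the units of the state.
- status.state(): the state, without advancing time (a new reading comes with each control period).
- optics.get_image(name): name is "side" or "top"; returns a dict with "frame" (420x560x3 uint8, red, green, blue), "vfov" (degrees; the focal length in pixels is half the picture's height over the tangent of half this angle, whatever the lens; pixels are square), "cx", "cy" (the principal point, pixels), "extrinsics" (4x4, takes a point from camera to world coordinates). Camera axes: x right, y down, z forward; pixel columns grow to the right and rows downward; lengths in m; the calibration is good to about 2 mm. A picture is of the moment at which its call begins. There is no depth.
- bot.close_job(): hands the job in; it is judged then, once.
The state is a dict: "time_s": time; "qpos": joint angles; "joint_vel": joint speeds; "tau": joint torques, N m; "tcp_pos": TCP position; "tcp_rot": TCP orientation; "contact_force": force on the tool from outside, world axes, zero at the start; "torque": the same for the moment, N m; "width": finger opening in m; "finger_force": force on a finger pad.
Only numpy, scipy, OpenCV 4.12 (cv2) and the standard library are available. Lean on these libraries where they do the work, as an engineer would, in place of code of your own. Each camera call takes 0.05 s, during which the arm holds its last target. There are 200 camera calls.

TASK

The loose tube of the frame clamped on the bench hangs on one tack and leans inwards, so the corner is out of square. Take the blue square by its black grip, lay it flat on the bench in the inside corner of the two tubes, heel first, and press it in until one leg lies flush on the clamped tube and the other has pushed the leaning tube out to square and lies flush on it. Finish while still gripping the square and pressing it firmly against both tubes, ready for welding: do not let go, and leave the other things on the bench where they are.

Things in the scene. Friction and masses are not known exactly. Their poses are not given: they have to be found in the camera images.
- frame: Two bright tubes, 30 x 30 mm, lying in an L, fixed on the bench; two red clamps (58 mm tall) outside the fixed tube. Origin on the bench at the inside corner. +x runs from it along the fixed tube's inner face (200 mm long), +y along the leaning tube's inner face once square, z up; the open inside is at positive x and y.
- upright (a joint): Lean of the other tube about the vertical through the inside corner, rad: 0 = square (a stop: it butts there), positive = leaning inwards (0.07 to 0.13 at the start). Stiff, and it springs back if let go: holding it at 0 takes about 0.4 N m, some 3 N at the end of the square's leg.
- upright_end (a point): On the inner face of the leaning tube (30 x 30 mm, about 200 mm long) at its free end, at bench height, 200 mm from the inside corner.
- square: Blue square, about 0.4 kg: two legs 140 mm long outside, 16 thick, 25 high, braced inside, lying flat. Origin on its underside below the grip. Outer faces: x = -55 and y = -55 mm; legs run +x and +y. Black grip block between the legs: top at 80 mm, free all round above 25 mm, 24 mm wide, 40 mm long along the diagonal x = y.
- square_heel (a point): The outer corner (heel) of the square on its underside, at x = -55, y = -55 mm in the square's axes. In place it meets the frame's origin, the square's axes being parallel to the frame's.
- spray_can: Upright can with a yellow label, 66 mm across, 190 mm tall; origin under its centre. Leave alone.
- collar: Small steel shaft collar, 40 mm across, 20 mm tall, lying on the bench in the open part of the frame, 130 to 150 mm along both tubes from the corner; once pressed in, the square stays clear of it. Origin under its centre. Leave alone.
- offcut: Short upright piece of tube, 30 x 30 mm, 60 mm tall; origin under its centre. Leave alone.
- tape: Yellow tape measure, 65 x 35 mm, 45 mm tall; origin under its centre. Leave alone.
- brush: Hand brush lying at the right side. Leave alone.
- hammer: Hammer lying at the left side. Leave alone.
- flange: Steel flange, 90 mm across, 30 mm tall, left of the frame; origin under its centre. Leave alone.
Mind the look-alikes: they are no part of the job. What is shaped like the square but brown is not meant.

How it is judged:
By the outcome, as a careful person would: the job done as asked, in the order asked, and still so for the second after the job is handed in, while the arm keeps its last pose, push and grip.
It also fails if it takes over 51 s, if anything falls off the work surface, if the arm or the gripper's body presses on something with over 40 N, if the wrist force passes 120 N, or if a joint passes its speed limit or range.

## Working session

There is one attempt and no reset: what is moved stays moved. The work goes in short steps, Python scripts to look and compute and a tool call to move; the robot and the scene stay as the last step left them, time stands still between calls to the robot, and variables do not carry over. Pictures are saved under pics/ and viewed, at most 10 in all, crops included, and the job is handed in when it is done.

Besides the shell and the picture viewer there is one more tool, called after "Call:" by a JSON object that holds its "fn" and its "kwargs". drive_tool: Moves the arm, as the interface text tells. Its arguments: {"type":"object","properties":{"rows":{"type":"array","items":{"type":"object","properties":{"dx":{"type":"number"},"dy":{"type":"number"},"dz":{"type":"number"},"ax":{"type":"number"},"ay":{"type":"number"},"az":{"type":"number"}}}},"fingers":{"type":"number"},"grip_force":{"type":"number"}},"required":["rows"]}

```bash
mkdir -p pics
python3 - <<'E'
from cell import status, optics, bot
import cv2,numpy as np
s=status.state();print({k:np.round(v,3) for k,v in s.items()})
for n in("top","side"):
    d=optics.get_image(n);cv2.imwrite(f"pics/{n}0.png",d["frame"][:,:,::-1])
    print(n,d["vfov"],d["cx"],d["cy"],np.round(d["extrinsics"],4).tolist(), d.keys())
E
ls
```

```text
{'time_s': np.float64(0.0), 'qpos': array([ 1.065,  0.629,  0.038,  1.518, -0.027,  0.996, -0.02 ]), 'joint_vel': array([ 0.   , -0.001, -0.001, -0.   , -0.001,  0.001,  0.   ]), 'tau': array([-1.0000e-03, -5.4973e+01,  1.1430e+00, -1.8664e+01, -5.2000e-02,
        2.3000e-02,  0.0000e+00]), 'tcp_pos': array([ 0.276, -0.588,  0.205]), 'tcp_rot': array([ 0.976,  0.218, -0.   , -0.001]), 'contact_force': array([-0.783, -0.114,  0.923]), 'torque': array([-0.051, -0.019, -0.045]), 'finger_force': np.float64(0.0), 'width': np.float64(0.094)}
top 47.076562393561964 276.07301289657397 211.94954404062725 [[0.0071, -0.9943, 0.1063, 0.386], [-1.0, -0.0067, 0.0041, 0.0239], [-0.0034, -0.1064, -0.9943, 1.4049], [0.0, 0.0, 0.0, 1.0]] dict_keys(['frame', 'vfov', 'cx', 'cy', 'extrinsics'])
side 55.66407079018531 275.5727947992154 211.0908348029979 [[-0.9997, -0.0036, 0.0246, 0.4837], [-0.0181, 0.7825, -0.6224, 0.8674], [-0.017, -0.6226, -0.7823, 1.1242], [0.0, 0.0, 0.0, 1.0]] dict_keys(['frame', 'vfov', 'cx', 'cy', 'extrinsics'])
pics
```

View pics/top0.png

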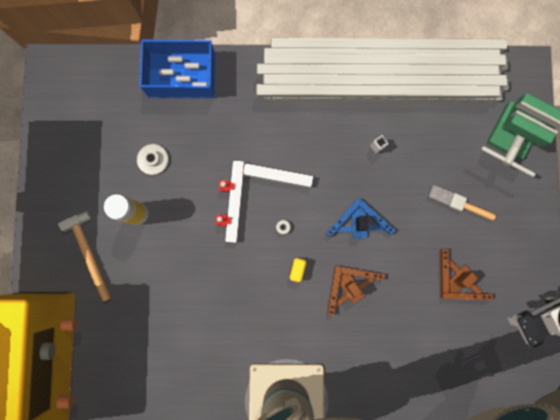

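View pics/side0.png

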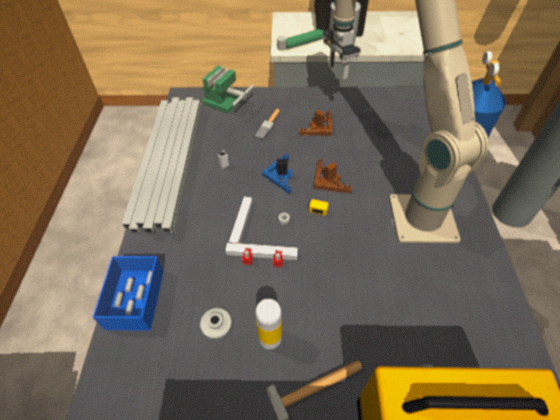

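The top view shows the frame's corner near (243,178), with the fixed tube running down to (232,240) and the leaning tube going right to (312,182). The blue square has its heel near (360,200) and its grip near (363,224). The collar is at (284,227) and the tape at (298,270). Next I'll enlarge that area.

Run:
```python
import cv2
a=cv2.imread("pics/top0.png")
cv2.imwrite("pics/c1.png",cv2.resize(a[150:250,220:320],None,fx=6,fy=6,interpolation=cv2.INTER_CUBIC))
cv2.imwrite("pics/c2.png",cv2.resize(a[190:245,320:405],None,fx=9,fy=9,interpolation=cv2.INTER_CUBIC))
```

```text
(no output)
```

View pics/c1.png

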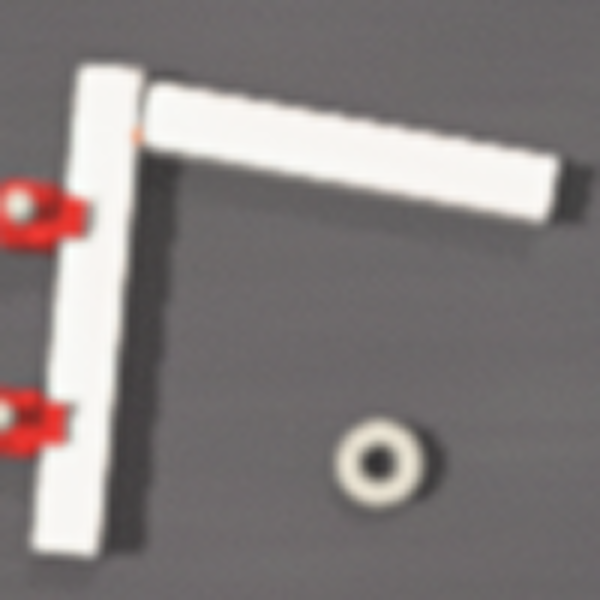

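View pics/c2.png

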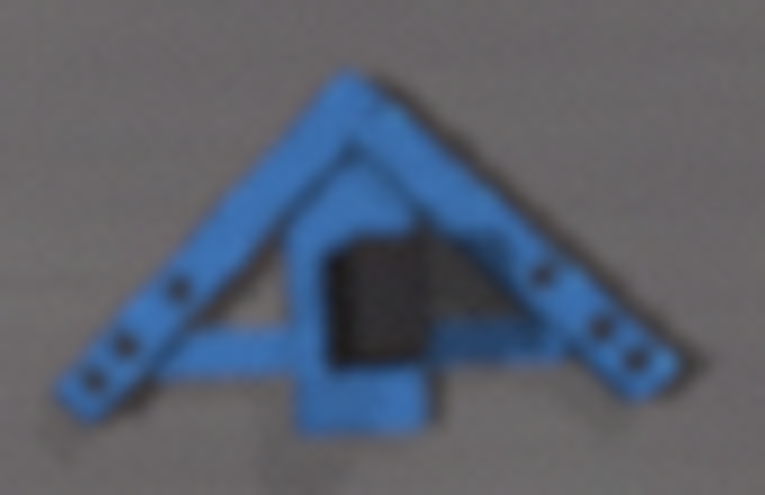

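The inner top edge of the fixed tube runs from crop (143,68) to (101,553), and the leaning tube's from (143,150) to (546,222). The square's heel is at crop (348,70), and its leg ends are near (55,393) and (685,360).

```bash
cat > h.py <<'E'
import numpy as np
from cell import status, optics, bot
def cam(n): return optics.get_image(n)
def proj(d,P):
    T=d["extrinsics"];f=210/np.tan(np.radians(d["vfov"]/2))
    c=(np.atleast_2d(P)-T[:3,3])@T[:3,:3]
    return np.c_[d["cx"]+f*c[:,0]/c[:,2],d["cy"]+f*c[:,1]/c[:,2]]
def ray(d,uv,z):
    T=d["extrinsics"];f=210/np.tan(np.radians(d["vfov"]/2))
    uv=np.atleast_2d(uv);r=np.c_[(uv[:,0]-d["cx"])/f,(uv[:,1]-d["cy"])/f,np.ones(len(uv))]@T[:3,:3].T
    return (T[:3,3]+r*((z-T[2,3])/r[:,2:]))
E
python3 - <<'E'
from h import *
d=cam("top")
c1=lambda p:(np.array(p)+.5)/6-.5+[220,150]
c2=lambda p:(np.array(p)+.5)/9-.5+[320,190]
def ln(a):
    v=a[1]-a[0];return np.linalg.norm(v),np.degrees(np.arctan2(v[1],v[0]))
F=ray(d,c1([[143,68],[101,553]]),.03)[:,:2];L=ray(d,c1([[143,150],[546,222]]),.03)[:,:2]
LO=ray(d,c1([[155,83],[560,157]]),.03)[:,:2]
print(F,ln(F),L,ln(L),ln(LO))
# intersection
A=np.c_[F[1]-F[0],-(L[1]-L[0])];t=np.linalg.solve(A,L[0]-F[0]);print("corner",F[0]+t[0]*(F[1]-F[0]))
S=ray(d,c2([[348,70],[55,393],[685,360]]),.025)[:,:2]
print(S,ln(S[[0,1]]),ln(S[[0,2]]))
G=ray(d,c2([[357,243],[430,238],[425,360],[352,360]]),.08)[:,:2];print(G,G.mean(0))
C=ray(d,c1([[379,462]]),.02);print("collar",C)
E
```

```text
[[0.68138274 0.12545879]
 [0.4469075  0.14207215]] (np.float64(0.23506306172603328), np.float64(175.9471741029045)) [[ 0.64116723  0.12488511]
 [ 0.60731946 -0.06935599]] (np.float64(0.19716815053671607), np.float64(-99.8849041646742)) (np.float64(0.1987757241872235), np.float64(-100.14336320847077))
corner [0.64175645 0.12826644]
[[ 0.57763553 -0.20714753]
 [ 0.47329551 -0.11281075]
 [ 0.48518381 -0.31333553]] (np.float64(0.14066366151325918), np.float64(137.88236749910993)) (np.float64(0.14079492618653291), np.float64(-131.04419195602202))
[[ 0.51649125 -0.20010414]
 [ 0.51818221 -0.22249242]
 [ 0.48069083 -0.2204752 ]
 [ 0.48053877 -0.19817108]] [ 0.49897576 -0.21031071]
collar [[0.49190383 0.01016068 0.02      ]]
```

```bash
cat >> h.py <<'E'
from scipy.spatial.transform import Rotation as R
def todo(p,yaw):  # remaining shift in tool axes, turn (rotvec, tool axes); yaw = heading of tool y, deg
    s=status.state();r=R.from_quat(s["tcp_rot"])
    a=np.radians(yaw);y=[np.cos(a),np.sin(a),0];z=[0,0,-1];x=np.cross(y,z)
    g=R.from_matrix(np.c_[x,y,z])
    print("shift",np.round(r.inv().apply(np.array(p)-s["tcp_pos"]),4),"turn",np.round((r.inv()*g).as_rotvec(),3))
    print("pos",np.round(s["tcp_pos"],4),"F",np.round(s["contact_force"],1),"T",np.round(s["torque"],2),"w",round(float(s["width"]),4),"ff",s["finger_force"],"t",s["time_s"])
E
python3 -c "
from h import *
todo([.4995,-.211,.15],-86.6)"
```

```text
shift [ 0.3621 -0.2459  0.0551] turn [-0.001  0.     0.38 ]
pos [ 0.2766 -0.5877  0.2048] F [-0.7  0.2 -0.1] T [-0.03 -0.04  0.01] w 0.094 ff 0.0 t 0.15
```

Call:
{"fn": "drive_tool", "kwargs": {"rows": [{"dx":0.03,"dy":-0.02},{"dx":0.03,"dy":-0.02},{"dx":0.03,"dy":-0.02},{"dx":0.03,"dy":-0.02},{"dx":0.03,"dy":-0.02},{"dx":0.03,"dy":-0.02},{"dx":0.03,"dy":-0.02},{"dx":0.03,"dy":-0.02},{"dx":0.03,"dy":-0.02},{"dx":0.03,"dy":-0.02}], "fingers": 1}}

```text
$.rows[0]: bad value
```

Call:
{"fn": "drive_tool", "kwargs": {"rows": [{"dx":0.03,"dy":-0.022},{"dx":0.03,"dy":-0.022},{"az":0.095},{"az":0.095},{"az":0.095},{"az":0.095},{}]}}

```text
$.rows[0]: bad value
```

```bash
python3 -c "
from h import *
todo([.4995,-.211,.035],-86.6)"
```

```text
shift [ 0.3621 -0.2457  0.1701] turn [-0.001  0.     0.38 ]
pos [ 0.2766 -0.5877  0.2048] F [-0.7  0.2 -0.1] T [-0.03 -0.04  0.01] w 0.094 ff 0.0 t 0.15
```

Call:
{"fn": "drive_tool", "kwargs": {"rows": [{"dx":0.03,"dy":-0.02,"dz":0,"ax":0,"ay":0,"az":0},{"dx":0.03,"dy":-0.02,"dz":0,"ax":0,"ay":0,"az":0},{"dx":0.03,"dy":-0.02,"dz":0,"ax":0,"ay":0,"az":0},{"dx":0.03,"dy":-0.02,"dz":0,"ax":0,"ay":0,"az":0},{"dx":0.03,"dy":-0.02,"dz":0,"ax":0,"ay":0,"az":0},{"dx":0.03,"dy":-0.02,"dz":0,"ax":0,"ay":0,"az":0},{"dx":0.03,"dy":-0.02,"dz":0,"ax":0,"ay":0,"az":0},{"dx":0.03,"dy":-0.02,"dz":0,"ax":0,"ay":0,"az":0},{"dx":0.03,"dy":-0.02,"dz":0,"ax":0,"ay":0,"az":0},{"dx":0.03,"dy":-0.02,"dz":0,"ax":0,"ay":0,"az":0}], "fingers": 1}}

```text
time_s: 0.98
tcp_pos: [0.4636, -0.2778, 0.2054]
tcp_rot: [0.976, 0.218, -0.0, -0.0]
contact_force: [0.6, -0.0, -0.6]
width: 0.0938
finger_force: 0.0
```

Call:
{"fn": "drive_tool", "kwargs": {"rows": [{"dx":0.03,"dy":-0.022,"dz":0,"ax":0,"ay":0,"az":0},{"dx":0.03,"dy":-0.022,"dz":0,"ax":0,"ay":0,"az":0},{"dx":0,"dy":0,"dz":0,"ax":0,"ay":0,"az":0.095},{"dx":0,"dy":0,"dz":0,"ax":0,"ay":0,"az":0.095},{"dx":0,"dy":0,"dz":0,"ax":0,"ay":0,"az":0.095},{"dx":0,"dy":0,"dz":0,"ax":0,"ay":0,"az":0.095},{"dx":0,"dy":0,"dz":0,"ax":0,"ay":0,"az":0},{"dx":0,"dy":0,"dz":0,"ax":0,"ay":0,"az":0}]}}

```text
time_s: 1.65
tcp_pos: [0.4985, -0.2139, 0.2053]
tcp_rot: [1.0, 0.031, -0.0, 0.0]
contact_force: [-1.1, 0.1, -0.6]
width: 0.0938
finger_force: 0.0
```

```bash
python3 -c "
from h import *
todo([.4995,-.211,.035],-86.6)"
```

```text
shift [ 0.0012 -0.0028  0.1703] turn [-0.     0.     0.003]
pos [ 0.4985 -0.2139  0.2053] F [-1.1  0.1 -0.6] T [-0.01  0.01  0.04] w 0.0938 ff 0.0 t 1.65
```

Call:
{"fn": "drive_tool", "kwargs": {"rows": [{"dx":0.001,"dy":-0.003,"dz":0.02,"ax":0,"ay":0,"az":0},{"dx":0,"dy":0,"dz":0.02,"ax":0,"ay":0,"az":0},{"dx":0,"dy":0,"dz":0.02,"ax":0,"ay":0,"az":0},{"dx":0,"dy":0,"dz":0.02,"ax":0,"ay":0,"az":0},{"dx":0,"dy":0,"dz":0.02,"ax":0,"ay":0,"az":0},{"dx":0,"dy":0,"dz":0.02,"ax":0,"ay":0,"az":0},{"dx":0,"dy":0,"dz":0.02,"ax":0,"ay":0,"az":0},{"dx":0,"dy":0,"dz":0.02,"ax":0,"ay":0,"az":0},{"dx":0,"dy":0,"dz":0.01,"ax":0,"ay":0,"az":0},{"dx":0,"dy":0,"dz":0,"ax":0,"ay":0,"az":0}], "fingers": 1}}

```text
time_s: 2.48
tcp_pos: [0.4979, -0.2105, 0.0335]
tcp_rot: [1.0, 0.031, -0.002, -0.001]
contact_force: [-0.2, 0.2, -0.2]
width: 0.094
finger_force: 0.0
```

Call:
{"fn": "drive_tool", "kwargs": {"rows": [{"dx":0,"dy":0,"dz":0,"ax":0,"ay":0,"az":0},{"dx":0,"dy":0,"dz":0,"ax":0,"ay":0,"az":0},{"dx":0,"dy":0,"dz":0,"ax":0,"ay":0,"az":0},{"dx":0,"dy":0,"dz":0,"ax":0,"ay":0,"az":0},{"dx":0,"dy":0,"dz":0,"ax":0,"ay":0,"az":0},{"dx":0,"dy":0,"dz":0,"ax":0,"ay":0,"az":0},{"dx":0,"dy":0,"dz":0,"ax":0,"ay":0,"az":0},{"dx":0,"dy":0,"dz":0,"ax":0,"ay":0,"az":0},{"dx":0,"dy":0,"dz":0,"ax":0,"ay":0,"az":0},{"dx":0,"dy":0,"dz":0,"ax":0,"ay":0,"az":0}], "fingers": 0, "grip_force": 50}}

```text
time_s: 3.32
tcp_pos: [0.4994, -0.211, 0.0355]
tcp_rot: [1.0, 0.03, -0.0, -0.0]
contact_force: [-0.5, -0.3, -0.7]
width: 0.0306
finger_force: 0.0
```

```bash
python3 -c "
from h import *
todo([.4995,-.211,.035],-86.6)"
```

```text
shift [ 0.0001 -0.      0.0005] turn [-0.  0.  0.]
pos [ 0.4994 -0.211   0.0355] F [-0.5 -0.3 -0.7] T [ 0.02 -0.01 -0.06] w 0.0306 ff 0.0 t 3.3167
```

Still closing. I'll let it finish, then lift.

Call:
{"fn": "drive_tool", "kwargs": {"rows": [{"dx":0,"dy":0,"dz":0,"ax":0,"ay":0,"az":0},{"dx":0,"dy":0,"dz":0,"ax":0,"ay":0,"az":0},{"dx":0,"dy":0,"dz":0,"ax":0,"ay":0,"az":0},{"dx":0,"dy":0,"dz":0,"ax":0,"ay":0,"az":0},{"dx":0,"dy":0,"dz":0,"ax":0,"ay":0,"az":0},{"dx":0,"dy":0,"dz":0,"ax":0,"ay":0,"az":0}]}}

```text
time_s: 3.82
tcp_pos: [0.4993, -0.2106, 0.0354]
tcp_rot: [1.0, 0.03, -0.0, -0.0]
contact_force: [-1.0, 2.7, 0.9]
width: 0.0236
finger_force: 50.0
```

Call:
{"fn": "drive_tool", "kwargs": {"rows": [{"dx":0,"dy":0,"dz":-0.004,"ax":0,"ay":0,"az":0},{"dx":0,"dy":0,"dz":-0.01,"ax":0,"ay":0,"az":0},{"dx":0,"dy":0,"dz":-0.014,"ax":0,"ay":0,"az":0},{"dx":0,"dy":0,"dz":-0.014,"ax":0,"ay":0,"az":0},{"dx":0,"dy":0,"dz":-0.014,"ax":0,"ay":0,"az":0},{"dx":0,"dy":0,"dz":-0.014,"ax":0,"ay":0,"az":0},{"dx":0,"dy":0,"dz":-0.01,"ax":0,"ay":0,"az":0},{"dx":0,"dy":0,"dz":0,"ax":0,"ay":0,"az":0}]}}

```text
time_s: 4.48
tcp_pos: [0.5008, -0.212, 0.1178]
tcp_rot: [1.0, 0.03, 0.002, 0.001]
contact_force: [-0.2, 0.3, -3.4]
width: 0.0237
finger_force: 50.0
```

Run:
```python
from h import *
import cv2
# hover: offset (28,22) mm in frame axes
a=np.radians(175.95);ex=np.array([np.cos(a),np.sin(a)]);ey=np.array([-ex[1],ex[0]])
O=np.array([.6418,.1283])
p=O+ex*.083+ey*.077;print(p)
todo([*p,.115],-49.1)
for n in("top",):
    d=cam(n);cv2.imwrite("pics/lift.png",cv2.resize(d["frame"][150:260,280:420,::-1],None,fx=5,fy=5,interpolation=cv2.INTER_CUBIC))
```

```text
[0.55356899 0.05735432]
shift [ 0.0686 -0.2658  0.0025] turn [ 0.003 -0.003 -0.654]
pos [ 0.5008 -0.212   0.1178] F [-0.2  0.3 -3.4] T [-0.04  0.06 -0.02] w 0.0237 ff 49.979403018951416 t 4.4833
```

View pics/lift.png

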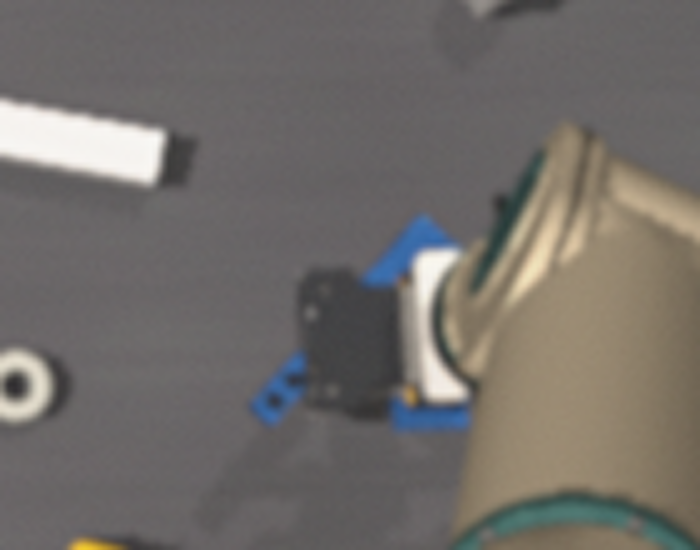

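The square is held level, with its heel at crop (423,218) and nothing below it disturbed. I'll carry it over to the corner.

Call:
{"fn": "drive_tool", "kwargs": {"rows": [{"dx":0.003,"dy":-0.013,"dz":0,"ax":0,"ay":0,"az":0},{"dx":0.007,"dy":-0.028,"dz":0,"ax":0,"ay":0,"az":0},{"dx":0.008,"dy":-0.03,"dz":0,"ax":0,"ay":0,"az":0},{"dx":0.008,"dy":-0.03,"dz":0,"ax":0,"ay":0,"az":0},{"dx":0.008,"dy":-0.03,"dz":0,"ax":0,"ay":0,"az":0},{"dx":0.008,"dy":-0.03,"dz":0,"ax":0,"ay":0,"az":0},{"dx":0.008,"dy":-0.03,"dz":0,"ax":0,"ay":0,"az":0},{"dx":0.008,"dy":-0.03,"dz":0,"ax":0,"ay":0,"az":0},{"dx":0.007,"dy":-0.028,"dz":0,"ax":0,"ay":0,"az":0},{"dx":0.004,"dy":-0.017,"dz":0,"ax":0,"ay":0,"az":0}]}}

```text
time_s: 5.37
tcp_pos: [0.5522, 0.063, 0.1144]
tcp_rot: [0.999, 0.032, -0.001, -0.001]
contact_force: [0.7, 1.0, -3.9]
width: 0.0236
finger_force: 50.0
```

Call:
{"fn": "drive_tool", "kwargs": {"rows": [{"dx":0,"dy":0,"dz":0,"ax":0,"ay":0,"az":-0.05},{"dx":0,"dy":0,"dz":0,"ax":0,"ay":0,"az":-0.09},{"dx":0,"dy":0,"dz":0,"ax":0,"ay":0,"az":-0.1},{"dx":0,"dy":0,"dz":0,"ax":0,"ay":0,"az":-0.1},{"dx":0,"dy":0,"dz":0,"ax":0,"ay":0,"az":-0.1},{"dx":0,"dy":0,"dz":0,"ax":0,"ay":0,"az":-0.1},{"dx":0,"dy":0,"dz":0,"ax":0,"ay":0,"az":-0.07},{"dx":0,"dy":0,"dz":0,"ax":0,"ay":0,"az":-0.044},{"dx":0,"dy":0,"dz":0,"ax":0,"ay":0,"az":0},{"dx":0,"dy":0,"dz":0,"ax":0,"ay":0,"az":0}]}}

```text
time_s: 6.2
tcp_pos: [0.5519, 0.0583, 0.1147]
tcp_rot: [0.937, 0.349, -0.001, -0.0]
contact_force: [-0.4, 0.1, -4.1]
width: 0.0238
finger_force: 50.0
```

Run:
```python
from h import *
import cv2
todo([.5536,.0574,.037],-49.1)
d=cam("side");cv2.imwrite("pics/hov.png",cv2.resize(d["frame"][170:290,200:320,::-1],None,fx=5,fy=5,interpolation=cv2.INTER_CUBIC))
```

```text
shift [0.0008 0.0019 0.0777] turn [-0.001  0.001 -0.002]
pos [0.5519 0.0583 0.1147] F [-0.4  0.1 -4.1] T [-0.04  0.03 -0.  ] w 0.0238 ff 49.97922420501709 t 6.2
```

View pics/hov.png

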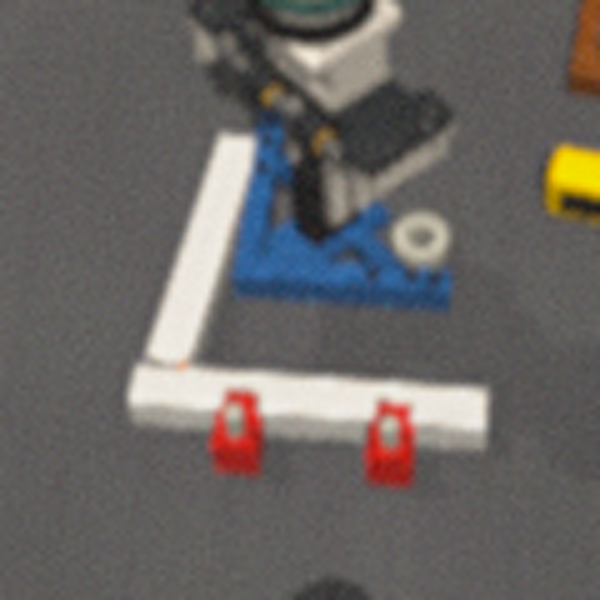

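The square hovers inside the corner, clear of the leaning tube and the collar; its heel is at crop (237,290) and the tube corner at (180,362). I'll lower it.

Call:
{"fn": "drive_tool", "kwargs": {"rows": [{"dx":0.001,"dy":0.002,"dz":0.007,"ax":0,"ay":0,"az":0},{"dx":0,"dy":0,"dz":0.011,"ax":0,"ay":0,"az":0},{"dx":0,"dy":0,"dz":0.012,"ax":0,"ay":0,"az":0},{"dx":0,"dy":0,"dz":0.012,"ax":0,"ay":0,"az":0},{"dx":0,"dy":0,"dz":0.012,"ax":0,"ay":0,"az":0},{"dx":0,"dy":0,"dz":0.012,"ax":0,"ay":0,"az":0},{"dx":0,"dy":0,"dz":0.008,"ax":0,"ay":0,"az":0},{"dx":0,"dy":0,"dz":0.005,"ax":0,"ay":0,"az":0},{"dx":0,"dy":0,"dz":0,"ax":0,"ay":0,"az":0},{"dx":0,"dy":0,"dz":0,"ax":0,"ay":0,"az":0}]}}

```text
time_s: 7.08
tcp_pos: [0.5546, 0.0578, 0.0363]
tcp_rot: [0.937, 0.349, 0.0, 0.0]
contact_force: [-0.4, 0.3, -2.8]
width: 0.0239
finger_force: 50.0
```

Run:
```python
from h import *
import cv2
todo([.583,.0773,.0355],-49.1)
d=cam("side");cv2.imwrite("pics/low.png",cv2.resize(d["frame"][170:290,200:320,::-1],None,fx=5,fy=5,interpolation=cv2.INTER_CUBIC))
a=np.radians(175.95);ex=np.array([np.cos(a),np.sin(a)]);ey=np.array([-ex[1],ex[0]])
O=np.array([.6418,.1283]);H=status.state()["tcp_pos"][:2]-.055*(ex+ey)
for nm,P,z in(("heel",H,.025),("xend",H+.14*ex,.025),("yend",H+.14*ey,.025),("O",O,.03),("Ox",O+.2*ex,.03)):
    print(nm,(proj(d,[*P,z])[0]-[200,170]+.5)*5)
```

```text
shift [0.0342 0.0038 0.0008] turn [ 0. -0. -0.]
pos [0.5546 0.0578 0.0363] F [-0.4  0.3 -2.8] T [-0.    0.02 -0.02] w 0.0239 ff 49.9932986497879 t 7.0833
heel [235.3511503  342.44481161]
xend [443.47353844 355.78143064]
yend [261.55545394 181.45820027]
O [190.35316832 362.25238606]
Ox [491.63981671 381.79690323]
```

View pics/low.png

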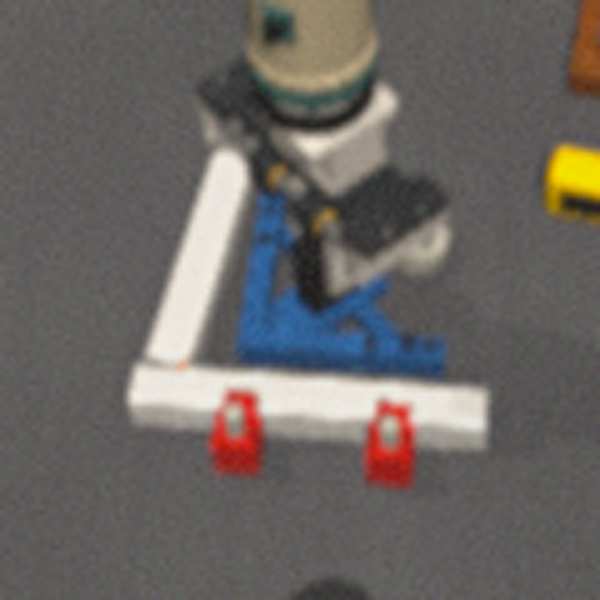

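The square sits just above the bench, about 20–30 mm out from each tube, parallel and clear. I'll set it down and slide it in along the diagonal.

Call:
{"fn": "drive_tool", "kwargs": {"rows": [{"dx":0,"dy":0,"dz":0.0015,"ax":0,"ay":0,"az":0},{"dx":0.001,"dy":0,"dz":0,"ax":0,"ay":0,"az":0},{"dx":0.003,"dy":0,"dz":0,"ax":0,"ay":0,"az":0},{"dx":0.003,"dy":0.001,"dz":0,"ax":0,"ay":0,"az":0},{"dx":0.003,"dy":0,"dz":0,"ax":0,"ay":0,"az":0},{"dx":0.003,"dy":0.001,"dz":0,"ax":0,"ay":0,"az":0},{"dx":0.003,"dy":0,"dz":0,"ax":0,"ay":0,"az":0},{"dx":0.003,"dy":0.001,"dz":0,"ax":0,"ay":0,"az":0},{"dx":0.003,"dy":0,"dz":0,"ax":0,"ay":0,"az":0},{"dx":0.002,"dy":0.001,"dz":0,"ax":0,"ay":0,"az":0}]}}

```text
time_s: 7.97
tcp_pos: [0.5731, 0.0694, 0.0354]
tcp_rot: [0.937, 0.349, -0.002, 0.0]
contact_force: [-8.9, -3.8, 12.2]
width: 0.0241
finger_force: 50.0
```

```bash
python3 -c "
from h import *
todo([.583,.0773,.0355],-49.1)"
```

```text
shift [ 0.0127  0.0005 -0.0001] turn [-0.002  0.004 -0.001]
pos [0.5731 0.0694 0.0354] F [-8.9 -3.8 12.2] T [-0.65  1.74 -0.15] w 0.0241 ff 49.999993443489075 t 7.9667
```

Call:
{"fn": "drive_tool", "kwargs": {"rows": [{"dx":0,"dy":0,"dz":-0.0006,"ax":0,"ay":0,"az":0},{"dx":0.0015,"dy":0,"dz":0,"ax":0,"ay":0,"az":0},{"dx":0.0015,"dy":0,"dz":0,"ax":0,"ay":0,"az":0},{"dx":0.0015,"dy":0,"dz":0,"ax":0,"ay":0,"az":0},{"dx":0.0015,"dy":0,"dz":0,"ax":0,"ay":0,"az":0},{"dx":0.001,"dy":0,"dz":0,"ax":0,"ay":0,"az":0},{"dx":0,"dy":0,"dz":0,"ax":0,"ay":0,"az":0},{"dx":0,"dy":0,"dz":0,"ax":0,"ay":0,"az":0}]}}

```text
time_s: 8.63
tcp_pos: [0.5795, 0.0742, 0.0354]
tcp_rot: [0.937, 0.349, -0.001, 0.0]
contact_force: [-4.9, -3.6, 2.5]
width: 0.0236
finger_force: 50.0
```

```bash
python3 -c "
from h import *
todo([.583,.0773,.0355],-49.1)"
```

```text
shift [ 0.0047 -0.     -0.0001] turn [-0.001  0.003 -0.001]
pos [0.5795 0.0742 0.0354] F [-4.9 -3.6  2.5] T [-0.64  0.91 -0.25] w 0.0236 ff 50.005388259887695 t 8.6333
```

Call:
{"fn": "drive_tool", "kwargs": {"rows": [{"dx":0.001,"dy":0,"dz":0,"ax":0,"ay":0,"az":0},{"dx":0.001,"dy":0,"dz":0,"ax":0,"ay":0,"az":0},{"dx":0.001,"dy":0,"dz":0,"ax":0,"ay":0,"az":0},{"dx":0.001,"dy":0,"dz":0,"ax":0,"ay":0,"az":0},{"dx":0,"dy":0,"dz":0,"ax":0,"ay":0,"az":0},{"dx":0,"dy":0,"dz":0,"ax":0,"ay":0,"az":0}]}}

```text
time_s: 9.13
tcp_pos: [0.582, 0.0763, 0.0355]
tcp_rot: [0.937, 0.349, -0.002, 0.0]
contact_force: [-5.7, -3.9, 4.9]
width: 0.0237
finger_force: 50.0
```

```bash
cat >> h.py <<'E'
def fr():
    a=np.radians(175.95);M=np.array([[np.cos(a),np.sin(a),0],[-np.sin(a),np.cos(a),0],[0,0,1]])
    s=status.state();print("frame F",np.round(M@s["contact_force"],1),"heel mm",np.round(1e3*(M[:2,:2]@(s["tcp_pos"][:2]-[.6418,.1283]))-55,1))
E
python3 -c "
from h import *
todo([.583,.0773,.0355],-49.1);fr()"
```

```text
shift [ 0.0014 -0.0001 -0.    ] turn [-0.001  0.004 -0.002]
pos [0.582  0.0763 0.0355] F [-5.7 -3.9  4.9] T [-0.77  1.22 -0.35] w 0.0237 ff 50.00990331172943 t 9.1333
frame F [5.4 4.3 4.9] heel mm [1. 1.]
```

Call:
{"fn": "drive_tool", "kwargs": {"rows": [{"dx":0.001,"dy":0,"dz":0,"ax":0,"ay":0,"az":0},{"dx":0.001,"dy":0,"dz":0,"ax":0,"ay":0,"az":0},{"dx":0.001,"dy":0,"dz":0,"ax":0,"ay":0,"az":0},{"dx":0,"dy":0,"dz":0,"ax":0,"ay":0,"az":0},{"dx":0,"dy":0,"dz":0,"ax":0,"ay":0,"az":0}]}}

```text
time_s: 9.55
tcp_pos: [0.584, 0.078, 0.0355]
tcp_rot: [0.937, 0.349, -0.002, 0.0]
contact_force: [-6.0, -4.5, 5.8]
width: 0.0242
finger_force: 50.0
```

```bash
python3 -c "
from h import *
todo([.583,.0773,.0355],-49.1);fr()"
```

```text
shift [-0.0012 -0.0001  0.    ] turn [-0.001  0.004 -0.002]
pos [0.584  0.078  0.0355] F [-6.  -4.5  5.8] T [-0.84  1.26 -0.34] w 0.0242 ff 50.01433968544006 t 9.55
frame F [5.6 4.9 5.8] heel mm [-0.9 -0.8]
```

Call:
{"fn": "drive_tool", "kwargs": {"rows": [{"dx":0.001,"dy":0,"dz":0,"ax":0,"ay":0,"az":0},{"dx":0.001,"dy":0,"dz":0,"ax":0,"ay":0,"az":0},{"dx":0.001,"dy":0,"dz":0,"ax":0,"ay":0,"az":0},{"dx":0,"dy":0,"dz":0,"ax":0,"ay":0,"az":0},{"dx":0,"dy":0,"dz":0,"ax":0,"ay":0,"az":0}]}}

```text
time_s: 9.97
tcp_pos: [0.5854, 0.0792, 0.0356]
tcp_rot: [0.937, 0.348, -0.003, 0.0]
contact_force: [-8.2, -5.7, 7.4]
width: 0.024
finger_force: 50.0
```

```bash
python3 -c "
from h import *
import cv2
todo([.583,.0773,.0355],-49.1);fr()
d=cam('side');cv2.imwrite('pics/in.png',cv2.resize(d['frame'][180:270,215:315,::-1],None,fx=6.5,fy=6.5,interpolation=cv2.INTER_CUBIC))"
```

```text
shift [-0.0031 -0.0002  0.0001] turn [-0.001  0.006 -0.002]
pos [0.5854 0.0792 0.0356] F [-8.2 -5.7  7.4] T [-1.11  1.66 -0.3 ] w 0.024 ff 50.015305280685425 t 9.9667
frame F [7.8 6.2 7.4] heel mm [-2.2 -2. ]
```

View pics/in.png

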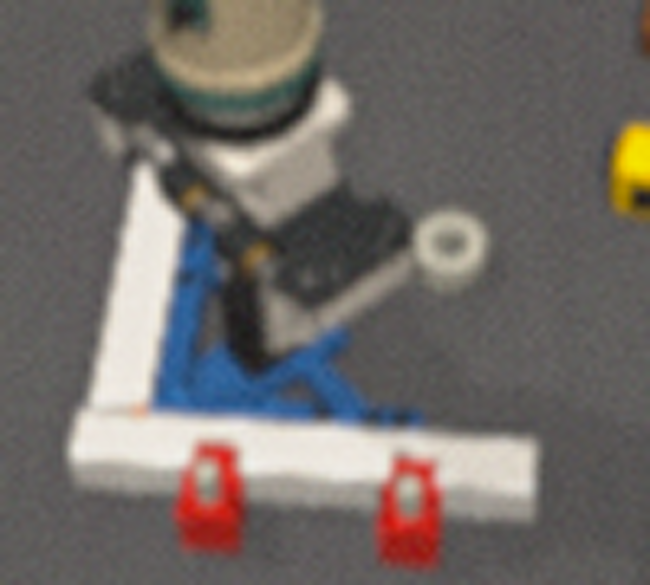

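The square is almost in: its legs lie along both tubes, with the heel at crop (155,405), and the forces are rising. I'll press further.

Call:
{"fn": "drive_tool", "kwargs": {"rows": [{"dx":0.001,"dy":0,"dz":0,"ax":0,"ay":0,"az":0},{"dx":0.001,"dy":0,"dz":0,"ax":0,"ay":0,"az":0},{"dx":0.001,"dy":0,"dz":0,"ax":0,"ay":0,"az":0},{"dx":0,"dy":0,"dz":0,"ax":0,"ay":0,"az":0},{"dx":0,"dy":0,"dz":0,"ax":0,"ay":0,"az":0}]}}

```text
time_s: 10.43
tcp_pos: [0.5855, 0.0793, 0.0358]
tcp_rot: [0.938, 0.348, -0.005, 0.001]
contact_force: [-12.5, -9.2, 13.9]
width: 0.0234
finger_force: 50.0
```

```bash
python3 -c "
from h import *
todo([.583,.0773,.0355],-49.1);fr()"
```

```text
shift [-0.0032 -0.0001  0.0003] turn [-0.002  0.011 -0.003]
pos [0.5855 0.0793 0.0358] F [-12.5  -9.2  13.9] T [-1.59  2.45 -0.31] w 0.0234 ff 50.01209199428558 t 10.4333
frame F [11.8 10.1 13.9] heel mm [-2.3 -2.1]
```

Call:
{"fn": "drive_tool", "kwargs": {"rows": [{"dx":0,"dy":0,"dz":0,"ax":0,"ay":0.006,"az":0},{"dx":0.001,"dy":0,"dz":0,"ax":0,"ay":0.006,"az":0},{"dx":0.001,"dy":0,"dz":0,"ax":0,"ay":0,"az":0},{"dx":0.001,"dy":0,"dz":0,"ax":0,"ay":0,"az":0},{"dx":0,"dy":0,"dz":0,"ax":0,"ay":0,"az":0},{"dx":0,"dy":0,"dz":0,"ax":0,"ay":0,"az":0}]}}

```text
time_s: 10.93
tcp_pos: [0.5855, 0.0793, 0.0355]
tcp_rot: [0.938, 0.348, -0.002, -0.001]
contact_force: [-18.1, -10.3, 17.3]
width: 0.0235
finger_force: 50.0
```

```bash
python3 -c "
from h import *
import cv2
todo([.583,.0773,.0355],-49.1);fr()
d=cam('side');a=cv2.resize(d['frame'][190:250,218:290,::-1],None,fx=9,fy=9,interpolation=cv2.INTER_CUBIC);cv2.imwrite('pics/p.png',a)"
```

```text
shift [-0.0032 -0.0001 -0.    ] turn [-0.003  0.004 -0.003]
pos [0.5855 0.0793 0.0355] F [-18.1 -10.3  17.3] T [-2.7   3.21 -0.19] w 0.0235 ff 50.012558698654175 t 10.9333
frame F [17.3 11.6 17.3] heel mm [-2.3 -2.2]
```

View pics/p.png

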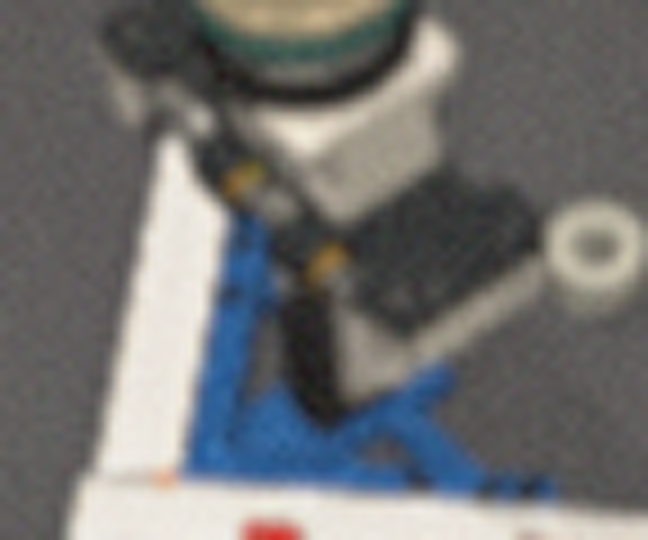

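The picture shows both legs on the tubes. I'll push a little more against the fixed tube, take off some downforce, and test the yaw seating with a small twist.

Call:
{"fn": "drive_tool", "kwargs": {"rows": [{"dx":0.0013,"dy":-0.0015,"dz":-0.0005,"ax":0,"ay":0,"az":0},{"dx":0.0013,"dy":-0.0015,"dz":0,"ax":0,"ay":0,"az":0},{"dx":0,"dy":0,"dz":0,"ax":0,"ay":0,"az":0},{"dx":0,"dy":0,"dz":0,"ax":0,"ay":0,"az":0},{"dx":0,"dy":0,"dz":0,"ax":0,"ay":0,"az":0}]}}

```text
time_s: 11.4
tcp_pos: [0.5855, 0.0794, 0.0355]
tcp_rot: [0.938, 0.347, -0.003, 0.001]
contact_force: [-14.4, -17.6, 13.9]
width: 0.0237
finger_force: 50.0
```

```bash
python3 -c "
from h import *
todo([.583,.0773,.0355],-49.1);fr()"
```

```text
shift [-0.0032 -0.      0.0001] turn [-0.001  0.007 -0.006]
pos [0.5855 0.0794 0.0355] F [-14.4 -17.6  13.9] T [-3.49  3.04 -0.1 ] w 0.0237 ff 50.0069385766983 t 11.4
frame F [13.2 18.6 13.9] heel mm [-2.3 -2.2]
```

Call:
{"fn": "drive_tool", "kwargs": {"rows": [{"dx":0,"dy":0,"dz":0,"ax":0,"ay":0,"az":0.01},{"dx":0,"dy":0,"dz":0,"ax":0,"ay":0,"az":0.01},{"dx":0,"dy":0,"dz":0,"ax":0,"ay":0,"az":0},{"dx":0,"dy":0,"dz":0,"ax":0,"ay":0,"az":0},{"dx":0,"dy":0,"dz":0,"ax":0,"ay":0,"az":0}]}}

```text
time_s: 11.82
tcp_pos: [0.5855, 0.0794, 0.0355]
tcp_rot: [0.941, 0.339, -0.003, 0.001]
contact_force: [-14.3, -17.8, 14.8]
width: 0.024
finger_force: 50.2
```

```bash
python3 -c "
from h import *
todo([.583,.0773,.0355],-49.1);fr()"
```

```text
shift [-0.0033  0.      0.0001] turn [ 0.     0.007 -0.022]
pos [0.5855 0.0794 0.0355] F [-14.3 -17.8  14.8] T [-3.57  3.14  0.73] w 0.024 ff 50.17666518688202 t 11.8167
frame F [13.1 18.8 14.8] heel mm [-2.3 -2.2]
```

Call:
{"fn": "drive_tool", "kwargs": {"rows": [{"dx":0,"dy":0,"dz":0,"ax":0,"ay":0,"az":-0.02},{"dx":0,"dy":0,"dz":0,"ax":0,"ay":0,"az":-0.02},{"dx":0,"dy":0,"dz":0,"ax":0,"ay":0,"az":0},{"dx":0,"dy":0,"dz":0,"ax":0,"ay":0,"az":0},{"dx":0,"dy":0,"dz":0,"ax":0,"ay":0,"az":0}]}}

```text
time_s: 12.23
tcp_pos: [0.5856, 0.0795, 0.0355]
tcp_rot: [0.935, 0.355, -0.003, 0.001]
contact_force: [-13.9, -16.0, 13.5]
width: 0.0236
finger_force: 50.3
```

```bash
python3 -c "
from h import *
todo([.583,.0773,.0355],-49.1);fr()"
```

```text
shift [-0.0035 -0.0001  0.    ] turn [-0.001  0.006  0.011]
pos [0.5856 0.0795 0.0355] F [-13.9 -16.   13.5] T [-3.57  3.06 -0.88] w 0.0236 ff 50.286816358566284 t 12.2333
frame F [12.7 17.  13.5] heel mm [-2.4 -2.4]
```

Twisting either way raises the torque at once with no slack, so the square is seated on both faces. I'll return to neutral yaw and even out the push.

Call:
{"fn": "drive_tool", "kwargs": {"rows": [{"dx":0,"dy":0,"dz":0,"ax":0,"ay":0,"az":0.01},{"dx":0,"dy":0,"dz":0,"ax":0,"ay":0.003,"az":0.01},{"dx":0.0014,"dy":0.0014,"dz":0,"ax":0,"ay":0.003,"az":0},{"dx":0.0007,"dy":0.0007,"dz":0,"ax":0,"ay":0,"az":0},{"dx":0,"dy":0,"dz":0,"ax":0,"ay":0,"az":0},{"dx":0,"dy":0,"dz":0,"ax":0,"ay":0,"az":0},{"dx":0,"dy":0,"dz":0,"ax":0,"ay":0,"az":0},{"dx":0,"dy":0,"dz":0,"ax":0,"ay":0,"az":0}]}}

```text
time_s: 12.9
tcp_pos: [0.5857, 0.0796, 0.0355]
tcp_rot: [0.938, 0.347, -0.003, -0.001]
contact_force: [-21.0, -16.2, 20.0]
width: 0.0236
finger_force: 50.0
```

```bash
python3 -c "
from h import *
import cv2
todo([.583,.0773,.0355],-49.1);fr()
d=cam('top');a=cv2.resize(d['frame'][150:250,220:320,::-1],None,fx=6,fy=6,interpolation=cv2.INTER_CUBIC);cv2.imwrite('pics/end.png',a)"
```

```text
shift [-0.0035 -0.     -0.    ] turn [-0.004  0.005 -0.004]
pos [0.5857 0.0796 0.0355] F [-21.  -16.2  20. ] T [-3.98  3.92 -0.04] w 0.0236 ff 49.99857008457184 t 12.9
frame F [19.8 17.7 20. ] heel mm [-2.5 -2.4]
```

View pics/end.png

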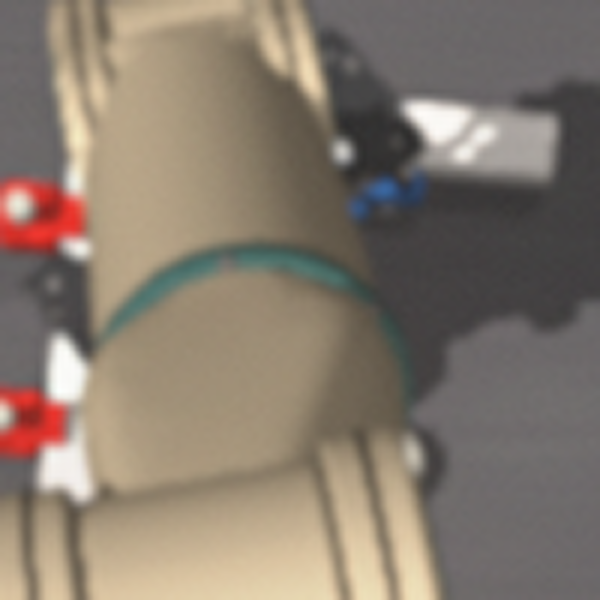

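The outer edge of the leaning tube now runs from crop (410,98) to (560,112). That slope of about 0.09 matches the perpendicular to the fixed tube, so the corner is square. The arm is pressing about 18–20 N on each tube.

```bash
python3 -c "
from cell import bot
print(bot.close_job())"
```

```text
the job is handed in; nothing more can be done
None
```

I handed the job in at about 13 s: the blue square is still gripped and pressed into the corner at about 18–20 N on each tube, the leaning tube measures square in the last picture, and nothing else was seen to move.

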